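Sort the lab bench leftovers into their trays

TASK

Clear up the electronics bench: put both circuit boards into the blue tray, both power adapters into the yellow tray and the fan into the red tray. Each must lie flat and the same way up as now on its tray's floor, not on the rim or on top of another; set things down gently rather than dropping them, and leave the mug and the phone where they are.

Things in the scene. Friction and masses are not known exactly. Their poses are not given: they have to be found in the camera images.
- finned_board_center (a point): Circuit board: green board 70 mm (x) by 38 mm (y), standing on four 6 mm brass feet, with a black finned heat sink across its middle, 26 mm (x) by 40 mm (y), the top of it 30 mm above the feet. Grip this block across its 40 mm (fingers close along y; the green board is narrower and out of the fingers' way). Point: on the centre line, 15 mm above the underside; x along the board, z up. Loose, about 70 g.
- shielded_board_center (a point): Circuit board: green board 70 mm (x) by 38 mm (y), standing on four 6 mm brass feet, with a silver metal shielding can across its middle, 26 mm (x) by 40 mm (y), the top of it 30 mm above the feet. Grip this block across its 40 mm (fingers close along y; the green board is narrower and out of the fingers' way). Point: on the centre line, 15 mm above the underside; x along the board, z up. Loose, about 70 g.
- white_adapter_center (a point): White plug-in power adapter, a block 44 mm (x) by 40 mm (y) and 30 mm high, lying flat, with two brass pins sticking out 12 mm at its -x end. Grip it across its 40 mm (fingers close along y). Point: centre of the block, 15 mm above the underside; z up. Loose, about 90 g.
- black_adapter_center (a point): Black plug-in power adapter, a block 54 mm (x) by 38 mm (y) and 30 mm high, lying flat, with two steel pins sticking out 12 mm at its -x end. Grip it across its 38 mm (fingers close along y). Point: centre of the block, 15 mm above the underside; z up. Loose, about 90 g.
- fan_center (a point): Small cooling fan lying flat: square black frame 50 x 50 mm, 20 mm high, with white blades and a blue hub on top. Grip it across any two opposite sides. Point: its centre, 10 mm above the underside; z up. Loose, about 60 g.
- blue_tray: Blue open plastic tray for circuit boards, fixed to the bench. Inside 130 mm (its x) by 170 mm (its y), walls 4 mm thick, rim 22 mm above the bench, inner floor 4 mm above the bench. Origin: centre of its underside, on the bench; z up. Turned by up to about 10 degrees.
- yellow_tray: Yellow open plastic tray for power adapters, fixed to the bench. Inside 130 mm (its x) by 170 mm (its y), walls 4 mm thick, rim 22 mm above the bench, inner floor 4 mm above the bench. Origin: centre of its underside, on the bench; z up. Turned by up to about 10 degrees.
- red_tray: Red open plastic tray for fans, fixed to the bench. Inside 130 mm (its x) by 170 mm (its y), walls 4 mm thick, rim 22 mm above the bench, inner floor 4 mm above the bench. Origin: centre of its underside, on the bench; z up. Turned by up to about 10 degrees.
- mug: White coffee mug, 80 mm across, 90 mm high, standing on the bench to the left of the work; not to be moved. Origin: centre of its underside.
- phone: Mobile phone with a dark screen, 150 mm (x) by 72 mm (y), 9 mm thick, lying on the bench to the right of the work; not to be moved. Origin: centre of its underside.
Mind the look-alikes: they are no part of the job. Leave any orange or purple look-alike of the part that bears black_adapter_center alone.

How it is judged (in metres and radians):
At the end, for the whole second after the job is handed in: Both circuit boards are in the blue tray, both adapters in the yellow tray and the fan in the red tray: each thing's centre inside the tray's inner walls, its height within 5 mm of resting on the tray's floor, upright within 0.12 rad (7 degrees), at rest (under 20 mm/s) and not held (x of finned_board_center in the frame of blue_tray between -0.065 and 0.065 m and y of finned_board_center in the frame of blue_tray between -0.085 and 0.085 m and z of finned_board_center in the frame of blue_tray between 0.014 and 0.024 m and angle between each of finned_board_center, shielded_board_center, white_adapter_center, black_adapter_center, fan_center's own z axis and vertical below 0.12 rad and linear speed of each of finned_board, shielded_board, white_adapter, black_adapter, fan below 0.02 m/s and contact force between the fingers and finned_board below 0.05 N and x of shielded_board_center in the frame of blue_tray between -0.065 and 0.065 m and y of shielded_board_center in the frame of blue_tray between -0.085 and 0.085 m and z of shielded_board_center in the frame of blue_tray between 0.014 and 0.024 m and contact force between the fingers and shielded_board below 0.05 N and x of white_adapter_center in the frame of yellow_tray between -0.065 and 0.065 m and y of white_adapter_center in the frame of yellow_tray between -0.085 and 0.085 m and z of white_adapter_center in the frame of yellow_tray between 0.014 and 0.024 m and contact force between the fingers and white_adapter below 0.05 N and x of black_adapter_center in the frame of yellow_tray between -0.065 and 0.065 m and y of black_adapter_center in the frame of yellow_tray between -0.085 and 0.085 m and z of black_adapter_center in the frame of yellow_tray between 0.014 and 0.024 m and contact force between the fingers and black_adapter below 0.05 N and x of fan_center in the frame of red_tray between -0.065 and 0.065 m and y of fan_center in the frame of red_tray between -0.085 and 0.085 m and z of fan_center in the frame of red_tray between 0.009 and 0.019 m and contact force between the fingers and fan below 0.05 N); the robot touches nothing.
It fails at once if a board, an adapter or the fan is thrown or dropped (falls freely from more than about 30 mm) ((contact force between each of the arm, the fingers and finned_board below 0.01 N and linear speed of finned_board above 0.8 m/s) or (contact force between each of the arm, the fingers and shielded_board below 0.01 N and linear speed of shielded_board above 0.8 m/s) or (contact force between each of the arm, the fingers and white_adapter below 0.01 N and linear speed of white_adapter above 0.8 m/s) or (contact force between each of the arm, the fingers and black_adapter below 0.01 N and linear speed of black_adapter above 0.8 m/s) or (contact force between each of the arm, the fingers and fan below 0.01 N and linear speed of fan above 0.8 m/s)).
It fails at once if the mug is moved more than 20 mm (distance of mug from where it was at the start of the episode above 0.02 m).
It fails at once if the phone is moved more than 20 mm (distance of phone from where it was at the start of the episode above 0.02 m).
It also fails if it takes over 112 s, if anything falls off the work surface, if the arm or the gripper's body presses on something with over 40 N, if the wrist force passes 120 N, or if a joint passes its speed limit or range.

ROBOT

A 6-joint arm with a two-finger parallel gripper is mounted at the origin on the work surface. World frame = base frame: x ahead of the robot, y to its left, z up, the work surface at z = 0. Lengths are in m, angles in degrees, forces in N, time in s.
With the tool pointing down it reaches from about 0.35 to 0.875 m from the base axis. Payload 15.5 kg.
Tool frame: the origin (TCP) lies at the very end of the fingers, on their centre line; the grasp point (between the pads) lies 19 mm behind it (r.grip_depth is the distance from the TCP to the grasp point, in m); z points along the fingers, y is the direction in which the jaws open and shut (so a half turn about z gives the same grasp; the last joint's range is limited). The gripper opens to 85 mm and grips with 20 to 120 N. Pads are 22 mm wide; open, the fingers measure 114 mm over their backs; the gripper's body (76 mm by 85 mm) begins 54 mm behind the grasp point. The pads swing forward as they close: fully open they stand 13 mm farther back than shut.
Start: joints at [-77.951, 28.281, 77.091, -0, 74.628, -5.472], TCP at [0.188, -0.596, 0.231] pointing down, gripper open.
Joint ranges: [-166.48, 166.48], [-47.26, 123.95], [12.59, 153.08], [-70.14, 250.14], [6.76, 159.57], [-176.63, 176.63]. Speed limits (degrees/s): [108.29, 108.29, 147.25, 172.46, 172.46, 172.46].

INTERFACE

Orientations are given as [roll, pitch, yaw] about the fixed x, y, z axes, in that order (R = Rz(yaw) Ry(pitch) Rx(roll)).
In Python, from rig import r gives the robot as it stands.
- The arm moves only by the tool step_arm, never from a script. Its argument "moves" is a list of rows, each a list of 4 numbers: the shift along the tool's x, y, z in mm, then the turn about the tool's z in rad. In form: [[tx, ty, tz, twist], ...]. A call has 1 to 12 rows; each row is the pose to reach, as a shift and turn from the pose measured when the call began, along the tool's axes at that moment; what a row does not reach only later rows make up. A row lasts 1/12 s, in which the tool goes at most 41.7 mm and 7.16 degrees, less where a joint would pass 70% of its speed; a pose out of reach is approached as far as the arm can. A call with a gripper value outside its range is refused whole. "jaw" is the gripper command: -1 is fully open, 1 is shut, values between are in proportion, set as the call begins (left out, the last holds). The fingers move at their own pace and stop on an object; the grip force is fixed at half the most. Time passes only in rows, so rows that repeat a pose let the fingers close. It gives the time, the measured TCP pose, the force and the opening at its end, in the units of the state.
- r.observe(): the state, without advancing time (a new reading comes with each control period).
- r.snapshot(name): name is "scene" or "top"; returns the picture (420x560x3 uint8, red, green, blue); there is no depth.
- r.get_calibration(name): a dict with "fx", "fy", "cx", "cy" (pixels), "world_from_camera" (4x4, takes a point from camera to world coordinates). Camera axes: x right, y down, z forward; pixel columns grow to the right and rows downward; lengths in m; the calibration is good to about 2 mm. A picture is of the moment at which its call begins. get_calibration takes no time and is no camera call.
- r.close_job(): hands the job in, once; it reports no verdict.
The state is a dict: "time_s": time; "joint_positions": joint angles; "qd": joint speeds; "joint_efforts": joint torques, N m; "ee_pos": TCP position; "tcp_rot": TCP orientation; "wrist_force": force on the tool from outside, world axes, zero at the start; "ft_torque": the same for the moment, N m; "grip_width": finger opening in m.
Only numpy, scipy, OpenCV 4.12 (cv2) and the standard library are available. Lean on these libraries where they do the work, as an engineer would, in place of code of your own. Each camera call takes 0.05 s, during which the arm holds its last target. There are 200 camera calls.

## Working session

There is one attempt and no reset: what is moved stays moved. The work goes in short steps, Python scripts to look and compute and a tool call to move; the robot and the scene stay as the last step left them, time stands still between calls to the robot, and variables do not carry over. Pictures are saved under pics/ and viewed, about 12 in all and at most 16, crops included, and the job is handed in when it is done.

Besides the shell and the picture viewer there is one more tool, called by a JSON object that holds its "api" and its "payload", one argument or row to a line. step_arm: Moves the arm, as the interface text tells. Its arguments: {"type":"object","properties":{"moves":{"type":"array"},"jaw":{"type":"number"}},"required":["moves"]}

```bash
mkdir -p pics; cat > h.py <<'E'
import numpy as np,cv2
from rig import r
def snap(cam,name,box=None,scale=1):
    im=r.snapshot(cam); np.save('last_%s.npy'%cam,im)
    c=im if box is None else im[box[1]:box[3],box[0]:box[2]]
    c=cv2.resize(c,None,fx=scale,fy=scale,interpolation=cv2.INTER_CUBIC)
    cv2.imwrite('pics/%s.png'%name,c[:,:,::-1]); return im
def w(cam,u,v,z):
    k=r.get_calibration(cam);T=np.array(k['world_from_camera'])
    d=T[:3,:3]@np.array([(u-k['cx'])/k['fx'],(v-k['cy'])/k['fy'],1]);o=T[:3,3]
    return (o+d*(z-o[2])/d[2])
def px(cam,p):
    k=r.get_calibration(cam);T=np.linalg.inv(np.array(k['world_from_camera']))
    q=T[:3,:3]@np.array(p)+T[:3,3]
    return np.array([k['fx']*q[0]/q[2]+k['cx'],k['fy']*q[1]/q[2]+k['cy']])
E
python3 - <<'E'
from h import *
snap('top','top0',scale=1.4);snap('scene','scene0',scale=1.4)
for c in('top','scene'):
    k=r.get_calibration(c);print(k['fx'],k['cx'],k['cy'],np.round(k['world_from_camera'],3))
print(r.observe())
E
```

```text
514.1483921170201 282.0709942052048 206.48695964586074 [[ 0.026 -0.984  0.176  0.232]
 [-1.    -0.025  0.011 -0.027]
 [-0.007 -0.176 -0.984  1.433]
 [ 0.     0.     0.     1.   ]]
498.8736031835317 285.4518683059268 220.01973744596236 [[ 0.132  0.741 -0.659  1.385]
 [ 0.991 -0.104  0.081 -0.134]
 [-0.008 -0.664 -0.748  1.062]
 [ 0.     0.     0.     1.   ]]
{'time_s': 0.1, 'joint_positions': array([-7.79503641e+01,  2.83095499e+01,  7.71230330e+01, -1.08667221e-03,
        7.46267836e+01, -5.47197502e+00]), 'qd': array([-0.02529329, -0.15659513, -0.02275685, -0.03595509,  0.08576237,
        0.00900021]), 'joint_efforts': array([ 3.27821843e-03, -8.83583736e+01, -3.84563398e+01, -1.11786887e-04,
        5.16992863e-03,  8.66898745e-06]), 'ee_pos': array([ 0.18809605, -0.59570073,  0.23078237]), 'tcp_rot': array([-1.79940804e+02, -4.61839823e-03,  1.75218971e+01]), 'wrist_force': array([ 0.47333465, -0.00132418,  0.30899607]), 'ft_torque': array([-0.01416139, -0.00427077,  0.06529466]), 'grip_width': 0.0853650475977469}
```

View pics/top0.png

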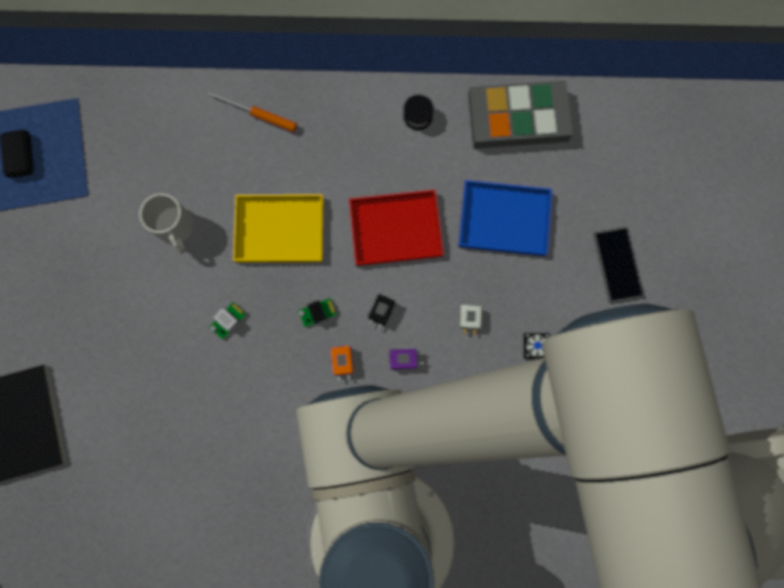

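View pics/scene0.png

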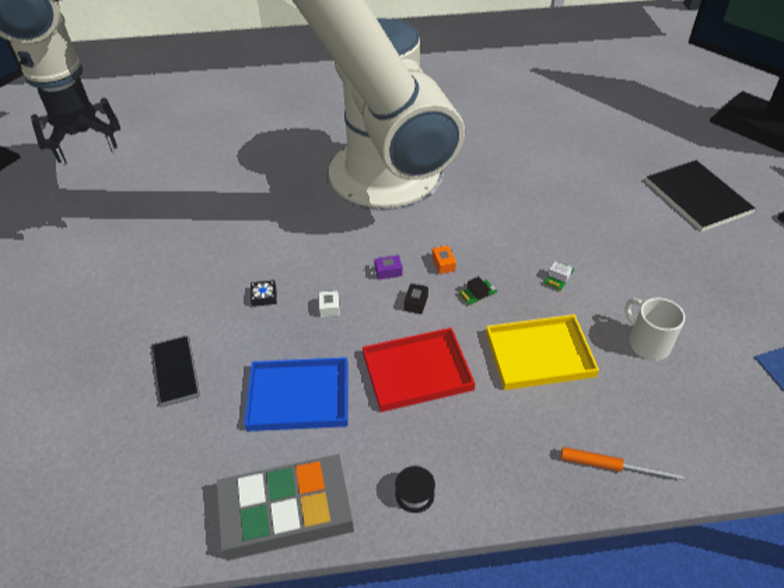

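Top view (1.4x pixels): the yellow, red and blue trays are at (279,229), (397,228) and (506,219). The shielded board is at (228,320), finned board (319,312), black adapter (381,310), white adapter (470,318) and fan (537,345). The orange (342,361) and purple (404,360) adapters are the look-alikes; only the black one at (381,310) matches the description. I'll enlarge it to confirm.

```bash
python3 - <<'E'
from h import *
im=np.load('last_top.npy');c=cv2.resize(im[200:275,145:405],None,fx=3,fy=3,interpolation=cv2.INTER_CUBIC)
im=np.load('last_scene.npy');d=cv2.resize(im[170:240,165:425],None,fx=3,fy=3,interpolation=cv2.INTER_CUBIC)
cv2.imwrite('pics/crop0.png',np.vstack([c,d])[:,:,::-1])
E
```

```text
(no output)
```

View pics/crop0.png

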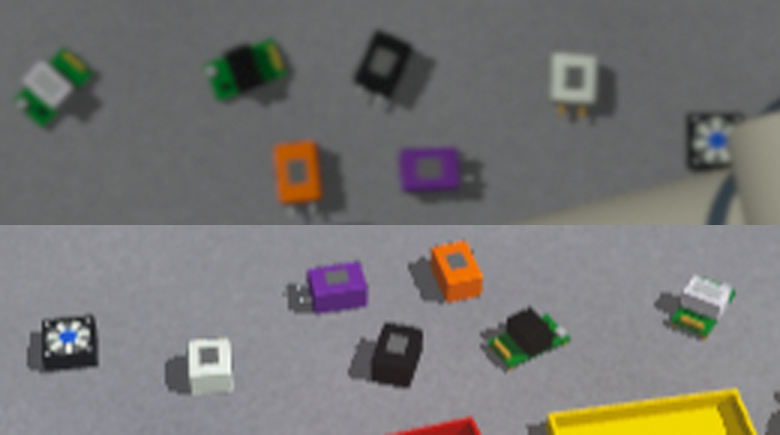

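The crop confirms the black adapter at (384,63). The orange (297,172) and purple (430,168) ones stay untouched. Next I fit box models to colour masks in both views.

```bash
cat > fit.py <<'E'
from h import *
from scipy.optimize import minimize
S=4
HW=lambda im:cv2.cvtColor(im,cv2.COLOR_RGB2HSV)
def mask(kind,im):
    h,s,v=[a.astype(int) for a in cv2.split(HW(im))]
    green=(s>90)&(v>40)&(h>18)&(h<85); dark=v<52; bright=(v>140)&(s<60)
    m={'fin':green|dark,'shi':green|bright,'wh':bright,'bl':dark|((s<40)&(v<125)&(v>105)&False),'fan':dark|((v>140))|((h>95)&(h<125)&(s>110)),
       'yellow':(h>18)&(h<35)&(s>150),'red':((h<6)|(h>174))&(s>150),'blue':(h>100)&(h<125)&(s>150)}[kind]
    return m.astype(np.uint8)
B={'fin':[(70,38,6,8),(26,40,6,30)],'shi':[(70,38,6,8),(26,40,6,30)],'wh':[(44,40,0,30)],'bl':[(54,38,0,30)],'fan':[(50,50,0,20)],
   'yellow':[(138,178,0,22)],'red':[(138,178,0,22)],'blue':[(138,178,0,22)]}
def pts(box,x,y,a,dz=0):
    l,b,z0,z1=box;c,s=np.cos(a),np.sin(a);o=[]
    for i in(-1,1):
        for j in(-1,1):
            for z in(z0,z1):
                p,q=i*l/2e3,j*b/2e3;o.append((x+c*p-s*q,y+s*p+c*q,z/1e3+dz))
    return o
def fit(kind,ims,guess,cams=('top','scene'),dz=0,lim=22):
    D=[]
    R=0.14 if kind in('yellow','red','blue') else 0.06
    for c in cams:
        m=mask(kind,ims[c]);u,v=px(c,(guess[0],guess[1],.012+dz));k=r.get_calibration(c)
        rad=int(R*k['fx']/1.2)+3;x0,y0=int(u)-rad,int(v)-rad
        crop=m[y0:y0+2*rad,x0:x0+2*rad].copy()
        n,lab,st,_=cv2.connectedComponentsWithStats(crop)
        if n<2: continue
        crop=(lab==1+np.argmax(st[1:,4])).astype(np.uint8)
        crop=cv2.morphologyEx(crop,cv2.MORPH_CLOSE,np.ones((5,5),np.uint8))
        D.append((c,x0,y0,cv2.resize(crop*255,None,fx=S,fy=S,interpolation=cv2.INTER_LINEAR)>127))
    def sil(p,d):
        c,x0,y0,m=d;o=np.zeros(m.shape,np.uint8)
        for b in B[kind]:
            q=np.array([(px(c,t)-[x0,y0]+.5)*S-.5 for t in pts(b,*p,dz=dz)])
            cv2.fillConvexPoly(o,cv2.convexHull(np.round(q*16).astype(np.int32)),1,shift=4)
        return o>0
    def cost(p): return float(np.mean([1-(sil(p,d)&d[3]).sum()/max(1,(sil(p,d)|d[3]).sum()) for d in D]))
    best=None
    for da in np.radians([-50,-20,20,50]) if kind not in('yellow','red','blue') else [0.05,-.05]:
        g=np.array([guess[0],guess[1],guess[2]+da])
        s=np.array([g,g+[.01,0,0],g+[0,.01,0],g+[0,0,.25]])
        q=minimize(cost,g,method='Nelder-Mead',options=dict(initial_simplex=s,xatol=1e-4,fatol=1e-4))
        if best is None or q.fun<best.fun:best=q
    return best.x[0],best.x[1],np.degrees(best.x[2]),best.fun
E
python3 - <<'E'
from fit import *
ims={c:np.load('last_%s.npy'%c) for c in('top','scene')}
G={'yellow':(279,229),'red':(397,228),'blue':(506,219),'shi':(227,320),'fin':(319,312),'bl':(381,310),'wh':(470,317),'fan':(537,345)}
for k,(u,v) in G.items():
    g=w('top',u/1.4,v/1.4,.02)
    a={'shi':-0.6-1.57+1.57,'fin':-1.2,'bl':-.4,'wh':0}.get(k,0)
    for cams in (('top','scene'),('top',),('scene',)):
        print(k,cams,np.round(g[:2],3),np.round(fit(k,ims,(g[0],g[1],a),cams),3))
E
```

```text
Traceback (most recent call last):
  File "fit.py", line 43, in fit
    q=minimize(cost,g,method='Nelder-Mead',options=dict(initial_simplex=s,xatol=1e-4,fatol=1e-4))
  File "fit.py", line 38, in cost
    def cost(p): return float(np.mean([1-(sil(p,d)&d[3]).sum()/max(1,(sil(p,d)|d[3]).sum()) for d in D]))
                                          ~~~^^^^^
  File "fit.py", line 35, in sil
    q=np.array([(px(c,t)-[x0,y0]+.5)*S-.5 for t in pts(b,*p,dz=dz)])
                 ~~^^^^^
  File "h.py", line 13, in px
    k=r.get_calibration(cam);T=np.linalg.inv(np.array(k['world_from_camera']))
ValueError: time passes only in moves, steps and waits
```

```bash
python3 - <<'E'
s=open('h.py').read()
s=s.replace("from rig import r\n","from rig import r\nK={c:r.get_calibration(c) for c in('top','scene')}\n").replace("k=r.get_calibration(cam)","k=K[cam]")
open('h.py','w').write(s)
s=open('fit.py').read().replace("k=r.get_calibration(c)","k=K[c]");open('fit.py','w').write(s)
E
cat > all.py <<'E'
from fit import *
ims={c:np.load('last_%s.npy'%c) for c in('top','scene')}
G={'yellow':(279,229),'red':(397,228),'blue':(506,219),'shi':(227,320),'fin':(319,312),'bl':(381,310),'wh':(470,317),'fan':(537,345)}
for k,(u,v) in G.items():
    g=w('top',u/1.4,v/1.4,.02)
    a={'shi':-0.6,'fin':-1.2,'bl':-.4,'wh':0}.get(k,0)
    for cams in (('top','scene'),('top',),('scene',)):
        print(k,cams,np.round(g[:2],3),np.round(fit(k,ims,(g[0],g[1],a),cams),3))
E
time python3 all.py
```

```text
yellow ('top', 'scene') [0.602 0.227] [0.606 0.23  1.754 0.029]
yellow ('top',) [0.602 0.227] [0.606 0.229 1.517 0.014]
yellow ('scene',) [0.602 0.227] [0.603 0.231 1.73  0.019]
red ('top', 'scene') [ 0.61  -0.012] [ 0.612 -0.008  7.912  0.038]
red ('top',) [ 0.61  -0.012] [ 6.150e-01 -8.000e-03  8.246e+00  4.300e-02]
red ('scene',) [ 0.61  -0.012] [ 0.611 -0.008  7.697  0.022]
blue ('top', 'scene') [ 0.634 -0.232] [ 0.638 -0.231 -4.752  0.038]
blue ('top',) [ 0.634 -0.232] [ 0.64  -0.232 -5.048  0.046]
blue ('scene',) [ 0.634 -0.232] [ 0.637 -0.231 -4.665  0.025]
shi ('top', 'scene') [0.414 0.32 ] [   0.446    0.317 -121.861    0.81 ]
shi ('top',) [0.414 0.32 ] [   0.436    0.319 -121.723    0.731]
shi ('scene',) [0.414 0.32 ] [  0.49    0.31  -98.206   0.883]
fin ('top', 'scene') [0.434 0.138] [  0.435   0.144 -67.183   0.115]
fin ('top',) [0.434 0.138] [  0.436   0.144 -66.942   0.097]
fin ('scene',) [0.434 0.138] [  0.433   0.145 -67.957   0.105]
bl ('top', 'scene') [0.442 0.015] [ 4.4100e-01  1.4000e-02 -1.8759e+01  2.8500e-01]
bl ('top',) [0.442 0.015] [ 4.4300e-01  1.4000e-02 -2.1171e+01  2.9700e-01]
bl ('scene',) [0.442 0.015] [ 4.3900e-01  1.5000e-02 -1.8709e+01  2.6400e-01]
wh ('top', 'scene') [ 0.432 -0.161] [ 0.436 -0.158 84.021  0.663]
wh ('top',) [ 0.432 -0.161] [ 0.434 -0.161  0.548  0.416]
wh ('scene',) [ 0.432 -0.161] [ 0.491 -0.141 49.529  0.877]
fan ('top', 'scene') [ 0.38  -0.293] [  0.439  -0.265 -45.776   0.936]
fan ('top',) [ 0.38  -0.293] [  0.38   -0.293 -50.      1.   ]
fan ('scene',) [ 0.38  -0.293] [  0.439  -0.265 -45.776   0.871]
real	0m15.182s
user	0m15.104s
sys	0m0.388s
```

```bash
python3 - <<'E'
from fit import *
for c in('top','scene'):
    im=HW(np.load('last_%s.npy'%c))
    for n,p in dict(shi=(.418,.320,.03),wh=(.434,-.16,.03),fan=(.38,-.29,.02),bl=(.442,.014,.03)).items():
        u,v=px(c,p).astype(int);print(c,n,u,v);print(im[v-12:v+13:3,u-14:u+15:2,2])
E
```

```text
top shi 161 226
[[106 106 105 105 104 102 105 104 104 103 105 105 105 104 106]
 [108 106 102 105 107 107 105 105 103 100  99  93  97 102 104]
 [106 106 104 105 107 121 122 102  96  96 101 104  91  87 100]
 [106 105 105 109 134 150 146 142 103  76  88  97  99  83  78]
 [107 106 111 141 149 138 135 137 145 127  83  79  93  84  67]
 [108 107 104 106 132 149 140 136 136 144 140  82  61  61  72]
 [105 104 106  96  93 111 140 146 148 136  84  62  60  62  66]
 [105 106 119  95  73  79  83 113 108  72  63  61  62  62  63]
 [104 104 103  97  94  83  70  83  75  67  81  79  67  66  82]]
top wh 335 225
[[105 104 104 104 104 102 103 102 101 104 105 101 102 100 102]
 [103 104 106 105 106 106 106 104 105 104 104 102 101 100 102]
 [104 107 105 106 150 176 174 169 168 164 159 131 101 103 103]
 [103 102 103 107 152 176 145 119 119 142 168 130  76  84  96]
 [103 103 102 106 151 172 131  86  86 126 165 123  64  62  69]
 [105 105 104 109 154 170 126  93  91 132 166 117  64  62  70]
 [106 105 103 110 155 175 175 174 173 173 167 111  62  61  69]
 [102 103 102 102  97 101  96  99 101 105 102  78  64  62  6
[... 2875 characters left out ...]
84  38  37  37  39  37  38  38  37  39 147 146 144]
 [143 145 118 114 120 136 146 149 148 146 148 147 146 146 147]]
scene bl 296 209
[[116 120 140 148 149 149 146 148 144 146 146 146 145 145 143]
 [148 151 147 147 149 148 148 149 150 147 149 147 144 148 148]
 [148 148 149 151 148 130  39  52  87 110 113 139 145 147 149]
 [147 147 149 148 149  40  42  79  65  45  40  40 147 146 150]
 [145 122  87  86  76  41  99 107 108  96  42  41 148 148 150]
 [148  86  85  83  40  41  61  82  85  42  41  43 147 147 146]
 [ 88  87  86  67  40  41  42  42  42  41  40  92 149 148 150]
 [ 86  84  86  68  37  38  36  36  38  37  42 149 149 149 147]
 [123 122 119  76  40  37  37  37  37  36  93 150 145 148 154]]
```

```bash
python3 - <<'E'
s=open('fit.py').read()
s=s.replace("def mask(kind,im):","def mask(kind,im,cam):").replace("mask(kind,ims[c])","mask(kind,ims[c],c)")
s=s.replace("dark=v<52; bright=(v>140)&(s<60)","dark=v<(46 if cam=='top' else 70); bright=(v>(122 if cam=='top' else 158))&(s<60)").replace("dark|((v>140))","dark|bright")
s=s.replace("        D.append","        cs,_=cv2.findContours(crop,cv2.RETR_EXTERNAL,cv2.CHAIN_APPROX_NONE);cv2.drawContours(crop,cs,-1,1,-1)\n        D.append")
open('fit.py','w').write(s)
E
python3 all.py | grep -v -E "yellow|red|blue"
```

```text
shi ('top', 'scene') [0.414 0.32 ] [  0.414   0.324 -38.927   0.396]
shi ('top',) [0.414 0.32 ] [  0.416   0.323 -41.092   0.158]
shi ('scene',) [0.414 0.32 ] [  0.405   0.328 -41.746   0.536]
fin ('top', 'scene') [0.434 0.138] [  0.435   0.144 -66.731   0.122]
fin ('top',) [0.434 0.138] [  0.436   0.144 -67.501   0.114]
fin ('scene',) [0.434 0.138] [  0.433   0.144 -67.016   0.092]
bl ('top', 'scene') [0.442 0.015] [ 4.4200e-01  1.4000e-02 -2.3369e+01  1.4900e-01]
bl ('top',) [0.442 0.015] [ 4.4300e-01  1.5000e-02 -2.0185e+01  1.9000e-01]
bl ('scene',) [0.442 0.015] [ 4.400e-01  1.500e-02 -2.274e+01  1.010e-01]
wh ('top', 'scene') [ 0.432 -0.161] [ 0.433 -0.16   0.103  0.148]
wh ('top',) [ 0.432 -0.161] [ 0.435 -0.16  -2.682  0.103]
wh ('scene',) [ 0.432 -0.161] [ 0.429 -0.16   0.188  0.101]
fan ('top', 'scene') [ 0.38  -0.293] [ 0.377 -0.294  0.617  0.452]
fan ('top',) [ 0.38  -0.293] [ 0.376 -0.342 17.854  0.533]
fan ('scene',) [ 0.38  -0.293] [ 0.377 -0.294  1.509  0.092]
```

All five things are located within a few mm and the sizes fit the models. The fan goes first.

```bash
cat > go.py <<'E'
import sys,numpy as np
from rig import r
from scipy.spatial.transform import Rotation as Ro
def rel(x,y,z,yaw,s=None):
    s=s or r.observe();R=Ro.from_euler('xyz',s['tcp_rot'],degrees=True).as_matrix()
    d=R.T@(np.array([x,y,z])-s['ee_pos'])*1000
    yw=s['tcp_rot'][2];t=(yw-yaw+180)%360-180
    return np.round([*d,0],1)[:3],round(np.radians(t),3)
if __name__=='__main__':
    s=r.observe();print(round(s['time_s'],2),s['ee_pos'].round(4),s['tcp_rot'].round(1),s['wrist_force'].round(1),round(s['grip_width'],4),s['joint_positions'].round(0))
    a=list(map(float,sys.argv[1:]))
    for i in range(0,len(a),4):print(a[i:i+4],*rel(*a[i:i+4],s))
E
python3 go.py 0.377 -0.294 0.08 1
```

```text
0.1 [ 0.1881 -0.5957  0.2308] [-179.9   -0.    17.5] [ 0.5 -0.   0.3] 0.0854 [-78.  28.  77.  -0.  75.  -5.]
[0.377, -0.294, 0.08, 1.0] [ 271.  -230.7  151. ] 0.288
```

{"api": "step_arm", "payload": {
  "moves": [
    [30,-25,15,0.05],
    [60,-50,32,0.1],
    [90,-77,50,0.15],
    [120,-102,67,0.2],
    [150,-128,84,0.25],
    [180,-153,100,0.288],
    [210,-179,117,0.288],
    [235,-200,131,0.288],
    [255,-217,142,0.288],
    [271,-230.7,151,0.288],
    [271,-230.7,151,0.288],
    [271,-230.7,151,0.288]
  ],
  "jaw": -0.7
}}

```text
time_s: 1.1
ee_pos: [0.3772, -0.2929, 0.0796]
tcp_rot: [-179.9, 0.1, 1.2]
wrist_force: [-0.5, -0.6, 0.3]
grip_width: 0.0728
```

```bash
python3 go.py 0.377 -0.294 0.003 1; python3 - <<'E'
from fit import *
snap('top','t1',(300,180,480,290),4);snap('scene','s1')
ims={c:np.load('last_%s.npy'%c) for c in('top','scene')}
print(fit('fan',ims,(.377,-.294,0),('scene',)))
E
```

```text
1.1 [ 0.3772 -0.2929  0.0796] [-1.799e+02  1.000e-01  1.200e+00] [-0.5 -0.6  0.3] 0.0728 [-45.  30. 107.   0.  44.  44.]
[0.377, -0.294, 0.003, 1.0] [-0.1  1.2 76.6] 0.003
(np.float64(0.37756434327846355), np.float64(-0.2943864454732511), np.float64(0.5627326841548513), np.float64(0.08957811596994802))
```

View pics/s1.png

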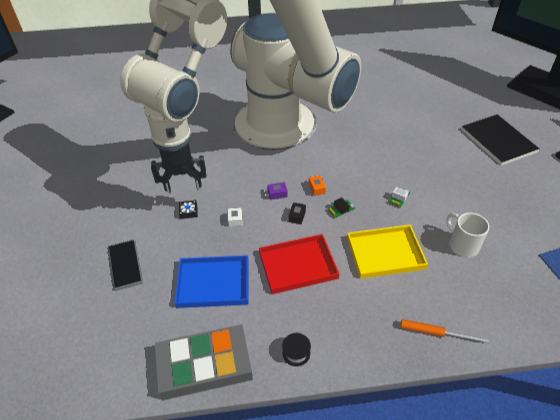

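The scene shows the gripper above the fan (188,209), with the fingers straddling it along y. I'm descending and gripping.

{"api": "step_arm", "payload": {
  "moves": [
    [0,1,25,0],
    [0,1,45,0],
    [0,1,60,0],
    [0,1,70,0],
    [0,1,77,0],
    [0,1,77,0],
    [0,1,77,0]
  ]
}}

```text
time_s: 1.78
ee_pos: [0.377, -0.296, 0.0035]
tcp_rot: [-180.0, -0.0, 1.0]
wrist_force: [-0.3, 1.1, 0.1]
grip_width: 0.0727
```

{"api": "step_arm", "payload": {
  "moves": [
    [0,0,0,0],
    [0,0,0,0],
    [0,0,0,0],
    [0,0,0,0],
    [0,0,0,0],
    [0,0,0,0],
    [0,0,0,0],
    [0,0,0,0]
  ],
  "jaw": 1
}}

```text
time_s: 2.45
ee_pos: [0.3774, -0.2964, 0.0046]
tcp_rot: [180.0, -0.1, 1.0]
wrist_force: [-2.2, -1.1, 12.8]
grip_width: 0.0488
```

{"api": "step_arm", "payload": {
  "moves": [
    [0,0,-10,0],
    [0,0,-25,0],
    [0,0,-50,0],
    [0,0,-75,0],
    [0,0,-90,0],
    [0,0,-90,0],
    [0,0,-90,0]
  ]
}}

```text
time_s: 3.03
ee_pos: [0.3777, -0.2968, 0.0955]
tcp_rot: [179.8, -0.2, 1.0]
wrist_force: [-0.6, -0.2, -0.3]
grip_width: 0.0486
```

```bash
python3 go.py 0.612 -0.008 0.094 8 0.612 -0.008 0.008 8
```

```text
3.03 [ 0.3777 -0.2968  0.0955] [179.8  -0.2   1. ] [-0.6 -0.2 -0.3] 0.0486 [-45.  28. 106.   0.  46.  44.]
[0.612, -0.008, 0.094, 8.0] [ 239.3 -284.6    1.5] -0.122
[0.612, -0.008, 0.008, 8.0] [ 239.1 -284.8   87.5] -0.122
```

{"api": "step_arm", "payload": {
  "moves": [
    [12,-14,0,-0.02],
    [34,-40,0,-0.04],
    [60,-71,0,-0.06],
    [86,-102,0,-0.08],
    [112,-133,0,-0.1],
    [138,-164,0,-0.122],
    [164,-195,0,-0.122],
    [190,-226,0,-0.122],
    [212,-252,1,-0.122],
    [228,-271,1.5,-0.122],
    [239,-285,1.5,-0.122],
    [239,-285,1.5,-0.122]
  ]
}}

```text
time_s: 4.03
ee_pos: [0.613, -0.0047, 0.0926]
tcp_rot: [179.9, -0.1, 8.1]
wrist_force: [-1.0, -0.1, -1.2]
grip_width: 0.0483
```

{"api": "step_arm", "payload": {
  "moves": [
    [0,0,0,0],
    [0,0,10,0],
    [0,0,30,0],
    [0,0,50,0],
    [0,0,65,0],
    [0,0,75,0],
    [0,0,80,0],
    [0,0,83,0],
    [0,0,83,0]
  ]
}}

```text
time_s: 4.78
ee_pos: [0.6131, -0.0053, 0.0094]
tcp_rot: [179.9, -0.1, 8.1]
wrist_force: [0.3, 0.4, -0.5]
grip_width: 0.0484
```

```bash
python3 go.py 0.612 -0.008 0.0095 8; python3 - <<'E'
from h import *
snap('scene','s2',(220,130,400,310),3)
E
```

```text
4.78 [ 0.6131 -0.0053  0.0094] [ 1.799e+02 -1.000e-01  8.100e+00] [ 0.3  0.4 -0.5] 0.0484 [-6. 43. 90. -0. 47. 76.]
[0.612, -0.008, 0.0095, 8.0] [-1.4  2.6 -0.1] 0.002
```

View pics/s2.png

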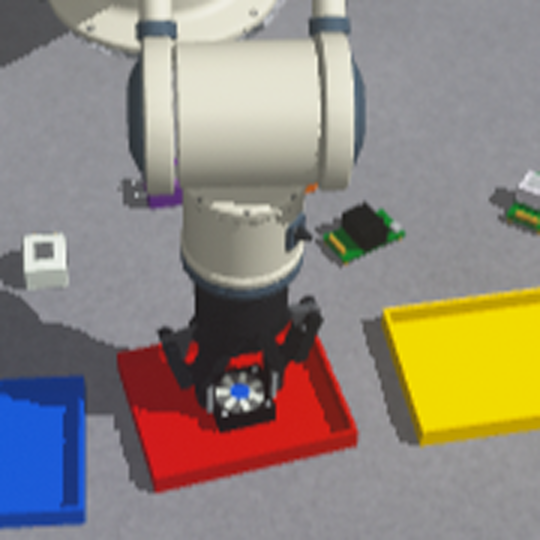

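The fan is in the fingers just above the red floor, at crop (240,392). I'll lower it a hair and release.

{"api": "step_arm", "payload": {
  "moves": [
    [0,0,0.7,0],
    [0,0,0.7,0],
    [0,0,0.7,0]
  ]
}}

```text
time_s: 5.08
ee_pos: [0.6136, -0.0052, 0.0096]
tcp_rot: [179.8, -0.2, 8.1]
wrist_force: [-0.8, -0.3, -0.3]
grip_width: 0.0484
```

{"api": "step_arm", "payload": {
  "moves": [
    [0,0,0,0],
    [0,0,0,0],
    [0,0,0,0],
    [0,0,0,0],
    [0,0,0,0],
    [0,0,-15,0],
    [0,0,-40,0],
    [0,0,-70,0],
    [0,0,-90,0],
    [0,0,-90,0]
  ],
  "jaw": -0.55
}}

```text
time_s: 5.92
ee_pos: [0.6154, -0.0052, 0.1037]
tcp_rot: [179.8, -0.5, 8.1]
wrist_force: [2.2, 1.3, 1.2]
grip_width: 0.0666
```

```bash
python3 go.py 0.433 -0.160 0.08 0
```

```text
5.92 [ 0.6154 -0.0052  0.1037] [179.8  -0.5   8.1] [2.2 1.3 1.2] 0.0666 [-6. 35. 87. -0. 57. 76.]
[0.433, -0.16, 0.08, 0.0] [-202.7  127.4   22.3] 0.142
```

{"api": "step_arm", "payload": {
  "moves": [
    [-15,9,2,0.03],
    [-40,25,5,0.06],
    [-68,43,8,0.09],
    [-96,60,11,0.12],
    [-124,78,14,0.142],
    [-150,94,17,0.142],
    [-174,109,20,0.142],
    [-192,121,22,0.142],
    [-203,127,22,0.142],
    [-203,127,22,0.142],
    [-203,127,22,0.142]
  ]
}}

```text
time_s: 6.83
ee_pos: [0.4329, -0.1598, 0.0803]
tcp_rot: [179.8, -0.6, -0.1]
wrist_force: [-0.1, 0.6, -0.2]
grip_width: 0.0663
```

```bash
python3 go.py 0.433 -0.160 0.006 0
```

```text
6.83 [ 0.4329 -0.1598  0.0803] [ 1.798e+02 -6.000e-01 -1.000e-01] [-0.1  0.6 -0.2] 0.0663 [-28.  29. 110.   0.  41.  62.]
[0.433, -0.16, 0.006, 0.0] [-0.6 -0.  74.3] -0.001
```

{"api": "step_arm", "payload": {
  "moves": [
    [0,0,25,0],
    [0,0,45,0],
    [0,0,60,0],
    [0,0,69,0],
    [0,0,74,0],
    [0,0,74,0],
    [0,0,74,0]
  ]
}}

```text
time_s: 7.42
ee_pos: [0.4341, -0.1599, 0.0066]
tcp_rot: [179.8, -0.6, -0.0]
wrist_force: [0.5, -0.2, 0.6]
grip_width: 0.0664
```

{"api": "step_arm", "payload": {
  "moves": [
    [0,0,0,0],
    [0,0,0,0],
    [0,0,0,0],
    [0,0,0,0],
    [0,0,0,0],
    [0,0,0,0],
    [0,0,0,0],
    [0,0,0,0],
    [0,0,0,0]
  ],
  "jaw": 1
}}

```text
time_s: 8.17
ee_pos: [0.4346, -0.1601, 0.0076]
tcp_rot: [179.8, -0.7, -0.1]
wrist_force: [-0.6, 2.8, 12.7]
grip_width: 0.0386
```

{"api": "step_arm", "payload": {
  "moves": [
    [0,0,-10,0],
    [0,0,-25,0],
    [0,0,-50,0],
    [0,0,-75,0],
    [0,0,-95,0],
    [0,0,-100,0],
    [0,0,-100,0]
  ]
}}

```text
time_s: 8.75
ee_pos: [0.4342, -0.1601, 0.109]
tcp_rot: [179.7, -0.9, -0.1]
wrist_force: [-0.5, 0.5, -0.9]
grip_width: 0.0389
```

```bash
python3 - <<'E'
from go import rel;import numpy as np
a=np.radians(1.7);T=np.array([.605,.230])
for dy in(-.036,.036):print(dy,T+dy*np.array([-np.sin(a),np.cos(a)]))
a=np.radians(-4.8);T=np.array([.638,-.231])
for dy in(-.036,.036):print(dy,T+dy*np.array([-np.sin(a),np.cos(a)]))
E
python3 go.py 0.612 0.194 0.1 1.7
```

```text
-0.036 [0.60606798 0.19401585]
0.036 [0.60393202 0.26598415]
-0.036 [ 0.6349876  -0.26687374]
0.036 [ 0.6410124  -0.19512626]
8.75 [ 0.4342 -0.1601  0.109 ] [ 1.797e+02 -9.000e-01 -1.000e-01] [-0.5  0.5 -0.9] 0.0389 [-28.  26. 108.   0.  45.  62.]
[0.612, 0.194, 0.1, 1.7] [ 177.4 -354.3    9.9] -0.031
```

{"api": "step_arm", "payload": {
  "moves": [
    [10,-20,0,0],
    [27,-53,1,-0.03],
    [45,-90,2,-0.031],
    [63,-126,3,-0.031],
    [81,-162,4,-0.031],
    [99,-198,5,-0.031],
    [117,-234,6,-0.031],
    [135,-270,7,-0.031],
    [152,-303,8,-0.031],
    [166,-332,9,-0.031],
    [177,-354,10,-0.031],
    [177,-354,10,-0.031]
  ]
}}

```text
time_s: 9.75
ee_pos: [0.6129, 0.1977, 0.098]
tcp_rot: [179.7, -0.9, 1.9]
wrist_force: [-1.2, -0.3, -0.6]
grip_width: 0.0388
```

```bash
python3 go.py 0.612 0.194 0.0120 1.7
```

```text
9.75 [0.6129 0.1977 0.098 ] [179.7  -0.9   1.9] [-1.2 -0.3 -0.6] 0.0388 [ 13.  38.  83.  -1.  59. 101.]
[0.612, 0.194, 0.012, 1.7] [-2.3  3.2 86. ] 0.003
```

{"api": "step_arm", "payload": {
  "moves": [
    [0,2,10,0],
    [-1,3,30,0],
    [-1,3,50,0],
    [-2,3,65,0],
    [-2,3,74,0],
    [-2,3,80,0],
    [-2,3,84,0],
    [-2,3,86,0],
    [-2,3,86,0],
    [-2,3,86,0]
  ]
}}

```text
time_s: 10.58
ee_pos: [0.6127, 0.1942, 0.0125]
tcp_rot: [179.7, -0.9, 1.9]
wrist_force: [-0.2, 1.0, -0.4]
grip_width: 0.0389
```

```bash
python3 go.py 0.612 0.194 0.0115 1.7
```

```text
10.58 [0.6127 0.1942 0.0125] [179.7  -0.9   1.9] [-0.2  1.  -0.4] 0.0389 [ 12.  44.  86.  -1.  49. 101.]
[0.612, 0.194, 0.0115, 1.7] [-0.8  0.2  1. ] 0.003
```

{"api": "step_arm", "payload": {
  "moves": [
    [0,0,1,0],
    [0,0,1,0],
    [0,0,1,0],
    [0,0,1,0],
    [0,0,1,0],
    [0,0,-5,0],
    [0,0,-20,0],
    [0,0,-45,0],
    [0,0,-70,0],
    [0,0,-85,0],
    [0,0,-85,0],
    [0,0,-85,0]
  ],
  "jaw": -0.25
}}

```text
time_s: 11.58
ee_pos: [0.6118, 0.1947, 0.0986]
tcp_rot: [179.8, -1.0, 1.9]
wrist_force: [-1.0, 0.2, -0.9]
grip_width: 0.0534
```

```bash
python3 go.py 0.442 0.015 0.08 -22; python3 - <<'E'
from h import *
snap('scene','s3',(150,160,450,310),2.5)
E
```

```text
11.58 [0.6118 0.1947 0.0986] [179.8  -1.    1.9] [-1.   0.2 -0.9] 0.0534 [ 13.  37.  83.  -1.  58. 101.]
[0.442, 0.015, 0.08, -22.0] [-175.9  174.    16.2] 0.417
```

View pics/s3.png

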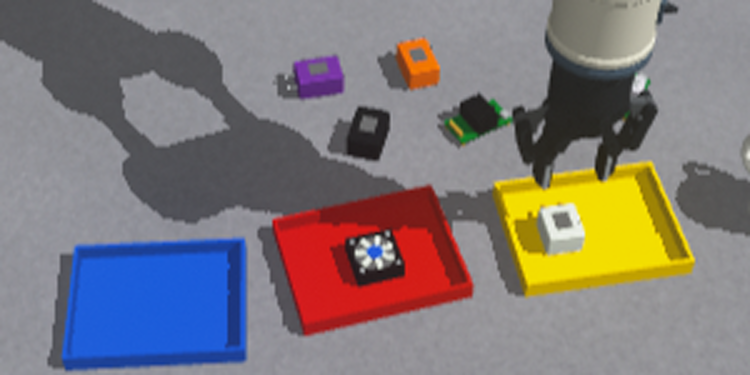

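The fan (375,255) lies flat in red and the white adapter (562,228) lies flat in yellow. Next is the black adapter.

{"api": "step_arm", "payload": {
  "moves": [
    [-12,12,0,0.05],
    [-35,35,0,0.1],
    [-60,60,0,0.16],
    [-85,84,2,0.22],
    [-108,107,5,0.28],
    [-130,129,9,0.34],
    [-150,148,12,0.4],
    [-166,164,15,0.417],
    [-176,174,16,0.417],
    [-176,174,16,0.417],
    [-176,174,16,0.417],
    [-176,174,16,0.417]
  ],
  "jaw": -0.5
}}

```text
time_s: 12.63
ee_pos: [0.4417, 0.0151, 0.0792]
tcp_rot: [-179.9, -1.0, -22.0]
wrist_force: [0.1, -0.4, -0.3]
grip_width: 0.0637
```

```bash
python3 go.py 0.442 0.015 0.006 -22;python3 - <<'E'
from fit import *
ims={c:snap(c,'x') for c in('top','scene')}
print(np.round(fit('bl',ims,(.442,.015,-.4),('scene',)),3))
E
```

```text
12.63 [0.4417 0.0151 0.0792] [-179.9   -1.   -22. ] [ 0.1 -0.4 -0.3] 0.0637 [ -6.  28. 113.  -0.  39. 107.]
[0.442, 0.015, 0.006, -22.0] [-0.9  0.2 73.2] -0.0
[ 4.4000e-01  1.5000e-02 -2.2666e+01  1.0500e-01]
```

{"api": "step_arm", "payload": {
  "moves": [
    [-1,0,25,0],
    [-1,0,45,0],
    [-1,0,60,0],
    [-1,0,68,0],
    [-1,0,73,0],
    [-1,0,73,0],
    [-1,0,73,0]
  ]
}}

```text
time_s: 13.32
ee_pos: [0.4424, 0.0156, 0.0066]
tcp_rot: [-179.9, -1.0, -22.0]
wrist_force: [0.6, -0.8, -0.5]
grip_width: 0.0641
```

{"api": "step_arm", "payload": {
  "moves": [
    [0,0,0,0],
    [0,0,0,0],
    [0,0,0,0],
    [0,0,0,0],
    [0,0,0,0],
    [0,0,0,0],
    [0,0,0,0],
    [0,0,0,0],
    [0,0,0,0]
  ],
  "jaw": 1
}}

```text
time_s: 14.07
ee_pos: [0.4429, 0.0156, 0.0075]
tcp_rot: [-179.8, -1.1, -22.0]
wrist_force: [-1.7, 1.5, 13.4]
grip_width: 0.0369
```

{"api": "step_arm", "payload": {
  "moves": [
    [0,0,-10,0],
    [0,0,-25,0],
    [0,0,-50,0],
    [0,0,-75,0],
    [0,0,-95,0],
    [0,0,-100,0],
    [0,0,-100,0],
    [0,0,-100,0]
  ]
}}

```text
time_s: 14.73
ee_pos: [0.441, 0.016, 0.1073]
tcp_rot: [-179.8, -1.1, -22.0]
wrist_force: [-0.1, -0.3, -1.3]
grip_width: 0.0371
```

```bash
python3 go.py 0.610 0.268 0.1 1.7
```

```text
14.73 [0.441  0.016  0.1073] [-179.8   -1.1  -22. ] [-0.1 -0.3 -1.3] 0.0371 [ -6.  24. 111.  -0.  43. 107.]
[0.61, 0.268, 0.1, 1.7] [  62.3 -296.9    9.5] -0.413
```

{"api": "step_arm", "payload": {
  "moves": [
    [3,-14,0,-0.04],
    [8,-40,1,-0.1],
    [15,-70,2,-0.16],
    [21,-101,3,-0.22],
    [28,-132,4,-0.28],
    [34,-163,5,-0.34],
    [41,-194,6,-0.39],
    [47,-225,7,-0.413],
    [53,-254,8,-0.413],
    [58,-280,9,-0.413],
    [62,-297,9.5,-0.413],
    [62,-297,9.5,-0.413]
  ]
}}

```text
time_s: 15.73
ee_pos: [0.6108, 0.2708, 0.0976]
tcp_rot: [179.7, -1.1, 1.8]
wrist_force: [-1.3, -0.3, -0.8]
grip_width: 0.0371
```

```bash
python3 go.py 0.610 0.268 0.0120 1.7
```

```text
15.73 [0.6108 0.2708 0.0976] [179.7  -1.1   1.8] [-1.3 -0.3 -0.8] 0.0371 [ 19.  39.  79.  -1.  61. 108.]
[0.61, 0.268, 0.012, 1.7] [-2.4  2.4 85.6] 0.002
```

{"api": "step_arm", "payload": {
  "moves": [
    [0,2,10,0],
    [-1,2,30,0],
    [-1,2,50,0],
    [-2,2,65,0],
    [-2,2,74,0],
    [-2,2,80,0],
    [-2,2,84,0],
    [-2,2,86,0],
    [-2,2,86,0],
    [-2,2,86,0]
  ]
}}

```text
time_s: 16.57
ee_pos: [0.6108, 0.2684, 0.0122]
tcp_rot: [179.8, -1.1, 1.8]
wrist_force: [1.1, -0.2, -0.6]
grip_width: 0.0371
```

{"api": "step_arm", "payload": {
  "moves": [
    [0,0,1,0],
    [0,0,1,0],
    [0,0,1,0],
    [0,0,1,0],
    [0,0,1,0],
    [0,0,-5,0],
    [0,0,-20,0],
    [0,0,-45,0],
    [0,0,-70,0],
    [0,0,-90,0],
    [0,0,-90,0],
    [0,0,-90,0]
  ],
  "jaw": -0.2
}}

```text
time_s: 17.57
ee_pos: [0.6097, 0.269, 0.1037]
tcp_rot: [179.8, -1.3, 1.8]
wrist_force: [-0.1, 0.3, -1.5]
grip_width: 0.0513
```

```bash
python3 go.py 0.435 0.144 0.085 113
```

```text
17.57 [0.6097 0.269  0.1037] [179.8  -1.3   1.8] [-0.1  0.3 -1.5] 0.0513 [ 19.  39.  79.  -1.  61. 107.]
[0.435, 0.144, 0.085, 113.0] [-178.9  119.4   15.2] -1.941
```

{"api": "step_arm", "payload": {
  "moves": [
    [-12,8,0,-0.1],
    [-35,23,0,-0.22],
    [-60,40,0,-0.34],
    [-85,57,3,-0.46],
    [-108,72,6,-0.58],
    [-130,87,9,-0.7],
    [-150,100,12,-0.82],
    [-166,111,14,-0.94],
    [-177,118,15,-1.06],
    [-179,119,15,-1.18],
    [-179,119,15,-1.3],
    [-179,119,15,-1.4]
  ],
  "jaw": -0.5
}}

```text
time_s: 18.57
ee_pos: [0.4341, 0.144, 0.0846]
tcp_rot: [178.8, 0.0, 82.4]
wrist_force: [-0.5, 0.7, -0.3]
grip_width: 0.0645
```

```bash
python3 go.py 0.435 0.144 0.085 113;python3 - <<'E'
from fit import *
ims={c:snap(c,'s4',(150,140,450,310),2.5) for c in('top','scene')}
print(np.round(fit('fin',ims,(.435,.144,-1.18),('scene',)),3))
print(np.round(fit('shi',ims,(.416,.323,-.7)),3))
E
```

```text
18.57 [0.4341 0.144  0.0846] [178.8   0.   82.4] [-0.5  0.7 -0.3] 0.0645 [ 11.  28. 110.  -1.  41.  19.]
[0.435, 0.144, 0.085, 113.0] [ 0.1  0.9 -0.3] -0.535
[  0.433   0.144 -67.16    0.092]
[  0.406   0.328 -40.035   0.666]
```

View pics/s4.png

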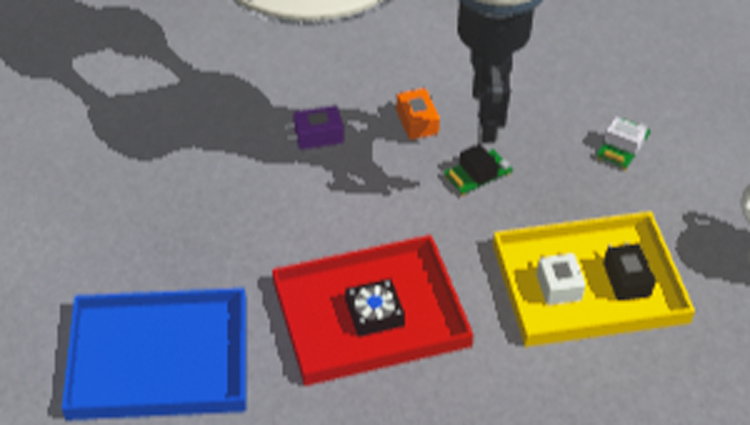

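White (562,278) and black (630,271) both lie in the yellow tray. The gripper is over the finned board (478,165). I'll finish the turn and grip.

{"api": "step_arm", "payload": {
  "moves": [
    [0,0,0,-0.12],
    [0,0,0,-0.24],
    [0,0,0,-0.36],
    [0,0,0,-0.48],
    [0,0,0,-0.535],
    [0,1,25,-0.535],
    [0,1,45,-0.535],
    [0,1,60,-0.535],
    [0,1,70,-0.535],
    [0,1,78,-0.535],
    [0,1,78,-0.535],
    [0,1,78,-0.535]
  ]
}}

```text
time_s: 19.67
ee_pos: [0.4367, 0.1438, 0.0065]
tcp_rot: [179.0, 0.6, 112.7]
wrist_force: [0.6, 0.1, 0.1]
grip_width: 0.0638
```

{"api": "step_arm", "payload": {
  "moves": [
    [0,0,0,0],
    [0,0,0,0],
    [0,0,0,0],
    [0,0,0,0],
    [0,0,0,0],
    [0,0,0,0],
    [0,0,0,0],
    [0,0,0,0],
    [0,0,0,0]
  ],
  "jaw": 1
}}

```text
time_s: 20.42
ee_pos: [0.437, 0.1439, 0.0074]
tcp_rot: [179.0, 0.6, 112.7]
wrist_force: [-1.8, -0.0, 8.8]
grip_width: 0.0387
```

{"api": "step_arm", "payload": {
  "moves": [
    [0,0,-10,0],
    [0,0,-25,0],
    [0,0,-50,0],
    [0,0,-75,0],
    [0,0,-95,0],
    [0,0,-100,0],
    [0,0,-100,0],
    [0,0,-100,0]
  ]
}}

```text
time_s: 21.08
ee_pos: [0.4348, 0.1442, 0.1072]
tcp_rot: [178.9, 0.6, 112.6]
wrist_force: [-0.1, 0.2, -0.6]
grip_width: 0.0388
```

```bash
python3 go.py 0.641 -0.195 0.1 175.2 0.635 -0.267 0.1 175.2
```

```text
21.08 [0.4348 0.1442 0.1072] [178.9   0.6 112.6] [-0.1  0.2 -0.6] 0.0388 [ 11.  25. 109.  -1.  44. -11.]
[0.641, -0.195, 0.1, 175.2] [-392.3   59.4   12.6] -1.092
[0.635, -0.267, 0.1, 175.2] [-456.4   26.2   12.7] -1.092
```

{"api": "step_arm", "payload": {
  "moves": [
    [-15,1,0,-0.05],
    [-43,2,1,-0.14],
    [-75,4,2,-0.23],
    [-108,6,3,-0.33],
    [-142,8,4,-0.43],
    [-176,10,5,-0.53],
    [-210,12,6,-0.63],
    [-244,14,7,-0.73],
    [-278,16,8,-0.83],
    [-312,18,9,-0.93],
    [-344,20,10,-1.02],
    [-370,21,10,-1.092]
  ]
}}

```text
time_s: 22.08
ee_pos: [0.597, -0.1914, 0.0995]
tcp_rot: [-180.0, 1.1, 175.4]
wrist_force: [-0.3, -0.5, -0.3]
grip_width: 0.0387
```

```bash
python3 go.py 0.635 -0.267 0.1 175.2 0.635 -0.267 0.0120 175.2
```

```text
22.08 [ 0.597  -0.1914  0.0995] [-180.     1.1  175.4] [-0.3 -0.5 -0.3] 0.0387 [ -23.   36.   86.    0.   57. -109.]
[0.635, -0.267, 0.1, 175.2] [-43.9 -72.4   0.4] 0.004
[0.635, -0.267, 0.012, 175.2] [-42.1 -72.3  88.4] 0.004
```

{"api": "step_arm", "payload": {
  "moves": [
    [-15,-25,0,0],
    [-32,-53,0,0],
    [-42,-70,0,0],
    [-43,-72,10,0],
    [-43,-72,30,0],
    [-43,-72,50,0],
    [-43,-72,66,0],
    [-42,-72,76,0],
    [-42,-72,83,0],
    [-42,-72,88,0],
    [-42,-72,88,0],
    [-42,-72,88,0]
  ]
}}

```text
time_s: 23.08
ee_pos: [0.6351, -0.2666, 0.0126]
tcp_rot: [-179.9, 1.2, 175.4]
wrist_force: [-0.9, -0.8, -1.1]
grip_width: 0.0388
```

```bash
python3 go.py 0.635 -0.267 0.0115 175.2; python3 - <<'E'
from h import *
snap('scene','s5',(120,210,320,350),3.5)
E
```

```text
23.08 [ 0.6351 -0.2666  0.0126] [-179.9    1.2  175.4] [-0.9 -0.8 -1.1] 0.0388 [ -28.   47.   79.    1.   54. -114.]
[0.635, -0.267, 0.0115, 175.2] [ 0.1 -0.4  1.1] 0.004
```

View pics/s5.png

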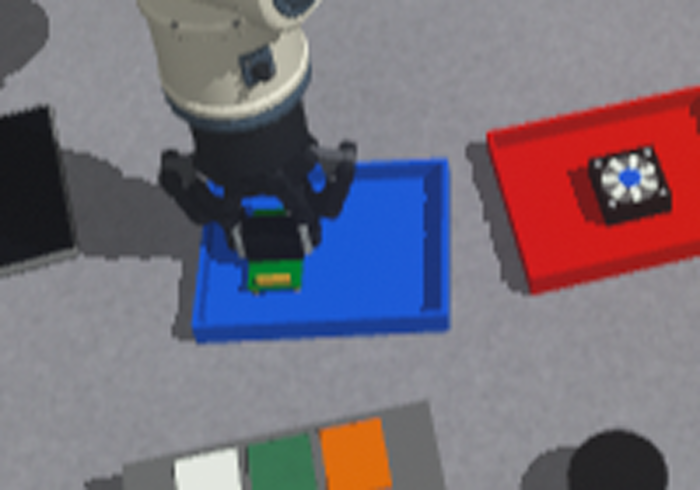

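The finned board is held at (275,250), inside the blue tray and clear of its walls. Releasing.

{"api": "step_arm", "payload": {
  "moves": [
    [0,0,1,0],
    [0,0,1,0],
    [0,0,1,0],
    [0,0,1,0],
    [0,0,1,0],
    [0,0,-5,0],
    [0,0,-20,0],
    [0,0,-45,0],
    [0,0,-70,0],
    [0,0,-95,0],
    [0,0,-100,0],
    [0,0,-100,0]
  ],
  "jaw": -0.22
}}

```text
time_s: 24.13
ee_pos: [0.6342, -0.267, 0.1153]
tcp_rot: [-179.9, 1.4, 175.5]
wrist_force: [1.2, 0.7, -0.1]
grip_width: 0.0518
```

```bash
python3 go.py 0.415 0.323 0.1 140; python3 - <<'E'
from fit import *
ims={c:snap(c,'s6',(330,160,450,250),6) for c in('top','scene')}
for c in ims:print(np.round(fit('shi',ims,(.416,.323,-.7),(c,)),3))
E
```

```text
24.13 [ 0.6342 -0.267   0.1153] [-179.9    1.4  175.5] [ 1.2  0.7 -0.1] 0.0518 [ -28.   39.   75.    0.   64. -114.]
[0.415, 0.323, 0.1, 140.0] [265.6 570.8   7.4] 0.619
[  0.415   0.323 -39.837   0.152]
[ 0.402  0.33  -8.011  0.528]
```

View pics/s6.png

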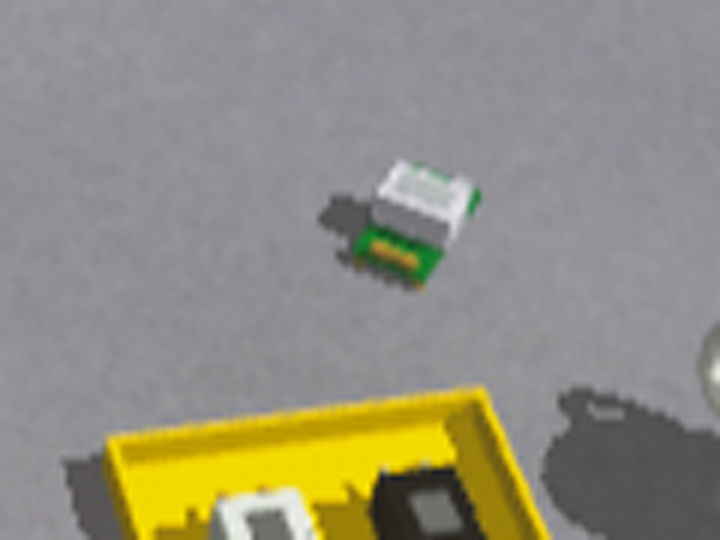

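The shielded board's can top is centred at about crop (426,188). I'll check that against the top-view fit while moving over.

{"api": "step_arm", "payload": {
  "moves": [
    [8,17,0,0.05],
    [22,47,0,0.1],
    [40,86,1,0.15],
    [57,124,1,0.2],
    [75,162,2,0.25],
    [93,200,2,0.3],
    [110,238,3,0.35],
    [128,276,3,0.4],
    [146,314,4,0.45],
    [164,352,4,0.5],
    [181,390,5,0.56],
    [196,422,5,0.6]
  ],
  "jaw": -0.5
}}

```text
time_s: 25.23
ee_pos: [0.4691, 0.1716, 0.1019]
tcp_rot: [179.5, 0.9, 140.9]
wrist_force: [0.9, -0.3, 0.6]
grip_width: 0.0638
```

```bash
python3 go.py 0.415 0.323 0.09 140; python3 -c "
from h import *
print(w('scene',330+426/6-.5,160+188/6-.5,.03))"
```

```text
25.23 [0.4691 0.1716 0.1019] [179.5   0.9 140.9] [ 0.9 -0.3  0.6] 0.0638 [ 14.  28. 104.  -1.  47. -37.]
[0.415, 0.323, 0.09, 140.0] [137.6  83.2  10.5] 0.015
[0.41012646 0.32418628 0.03      ]
```

{"api": "step_arm", "payload": {
  "moves": [
    [25,15,2,0.015],
    [55,33,4,0.015],
    [85,51,7,0.015],
    [112,68,9,0.015],
    [130,79,10,0.015],
    [138.5,83,10.5,0.015],
    [139,83,10.5,0.015],
    [139,83,10.5,0.015],
    [139,83,10.5,0.015]
  ]
}}

```text
time_s: 25.98
ee_pos: [0.4139, 0.3226, 0.0896]
tcp_rot: [179.5, 0.9, 140.0]
wrist_force: [0.1, -0.3, -0.6]
grip_width: 0.064
```

```bash
python3 go.py 0.413 0.3235 0.0065 140
```

```text
25.98 [0.4139 0.3226 0.0896] [179.5   0.9 140. ] [ 0.1 -0.3 -0.6] 0.064 [ 32.  31. 100.  -1.  48. -18.]
[0.413, 0.3235, 0.0065, 140.0] [ 2.6 -0.6 83.1] -0.0
```

{"api": "step_arm", "payload": {
  "moves": [
    [1,0,25,0],
    [2,0,45,0],
    [2,0,62,0],
    [2,0,74,0],
    [2,0,81,0],
    [2,0,83,0],
    [2,0,83,0],
    [2,0,83,0]
  ]
}}

```text
time_s: 26.65
ee_pos: [0.4143, 0.3234, 0.0072]
tcp_rot: [179.5, 0.9, 140.0]
wrist_force: [0.5, -0.7, 1.0]
grip_width: 0.0642
```

{"api": "step_arm", "payload": {
  "moves": [
    [0,0,0,0],
    [0,0,0,0],
    [0,0,0,0],
    [0,0,0,0],
    [0,0,0,0],
    [0,0,0,0],
    [0,0,0,0],
    [0,0,0,0],
    [0,0,0,0]
  ],
  "jaw": 1
}}

```text
time_s: 27.4
ee_pos: [0.4147, 0.3236, 0.0081]
tcp_rot: [179.4, 0.9, 140.0]
wrist_force: [-0.4, -2.8, 11.4]
grip_width: 0.0386
```

{"api": "step_arm", "payload": {
  "moves": [
    [0,0,-10,0],
    [0,0,-25,0],
    [0,0,-50,0],
    [0,0,-75,0],
    [0,0,-95,0],
    [0,0,-100,0],
    [0,0,-100,0],
    [0,0,-100,0]
  ]
}}

```text
time_s: 28.07
ee_pos: [0.4127, 0.3238, 0.1082]
tcp_rot: [179.4, 0.9, 140.0]
wrist_force: [-0.4, -0.5, -1.0]
grip_width: 0.0386
```

```bash
python3 go.py 0.641 -0.195 0.1 175.2
```

```text
28.07 [0.4127 0.3238 0.1082] [179.4   0.9 140. ] [-0.4 -0.5 -1. ] 0.0386 [ 32.  29. 100.  -1.  50. -17.]
[0.641, -0.195, 0.1, 175.2] [-508.3 -250.5   13.7] -0.615
```

{"api": "step_arm", "payload": {
  "moves": [
    [-13,-6,0,-0.03],
    [-37,-18,0,-0.06],
    [-66,-33,1,-0.1],
    [-97,-48,2,-0.15],
    [-128,-63,3,-0.2],
    [-159,-78,4,-0.25],
    [-190,-94,5,-0.3],
    [-221,-109,5,-0.35],
    [-252,-124,6,-0.4],
    [-283,-139,7,-0.45],
    [-312,-154,8,-0.5],
    [-335,-165,8,-0.55]
  ]
}}

```text
time_s: 29.07
ee_pos: [0.5632, -0.0204, 0.1023]
tcp_rot: [180.0, 1.0, 171.6]
wrist_force: [-1.1, 1.2, -0.5]
grip_width: 0.039
```

```bash
python3 go.py 0.641 -0.195 0.1 175.2
```

```text
29.07 [ 0.5632 -0.0204  0.1023] [180.    1.  171.6] [-1.1  1.2 -0.5] 0.039 [ -8.  32.  95.   0.  52. -90.]
[0.641, -0.195, 0.1, 175.2] [-102.5 -161.3    4. ] -0.063
```

{"api": "step_arm", "payload": {
  "moves": [
    [-12,-19,0,-0.03],
    [-32,-50,1,-0.06],
    [-53,-83,2,-0.063],
    [-72,-114,3,-0.063],
    [-88,-139,4,-0.063],
    [-98,-155,4,-0.063],
    [-102,-161,4,-0.063],
    [-102,-161,4,-0.063],
    [-102,-161,4,-0.063],
    [-102,-161,4,-0.063]
  ]
}}

```text
time_s: 29.9
ee_pos: [0.6397, -0.1932, 0.0994]
tcp_rot: [-180.0, 0.9, 175.2]
wrist_force: [0.1, -0.4, -0.3]
grip_width: 0.0387
```

```bash
python3 go.py 0.641 -0.195 0.0130 175.2
```

```text
29.9 [ 0.6397 -0.1932  0.0994] [-180.     0.9  175.2] [ 0.1 -0.4 -0.3] 0.0387 [ -22.   39.   79.    0.   61. -107.]
[0.641, -0.195, 0.013, 175.2] [-0.1 -1.7 86.4] 0.0
```

{"api": "step_arm", "payload": {
  "moves": [
    [0,-2,10,0],
    [0,-2,30,0],
    [0,-2,50,0],
    [0,-2,65,0],
    [0,-2,75,0],
    [0,-2,82,0],
    [0,-2,86,0],
    [0,-2,86.5,0],
    [0,-2,86.5,0]
  ]
}}

```text
time_s: 30.65
ee_pos: [0.6412, -0.1952, 0.0133]
tcp_rot: [-180.0, 0.9, 175.2]
wrist_force: [0.2, -0.8, -0.4]
grip_width: 0.0387
```

{"api": "step_arm", "payload": {
  "moves": [
    [0,0,1,0],
    [0,0,1,0],
    [0,0,1,0],
    [0,0,1,0],
    [0,0,1,0],
    [0,0,-5,0],
    [0,0,-20,0],
    [0,0,-45,0],
    [0,0,-75,0],
    [0,0,-105,0],
    [0,0,-135,0],
    [0,0,-150,0]
  ],
  "jaw": -0.22
}}

```text
time_s: 31.65
ee_pos: [0.6398, -0.1954, 0.1676]
tcp_rot: [-179.9, 1.2, 175.2]
wrist_force: [0.4, -0.0, 0.6]
grip_width: 0.052
```

{"api": "step_arm", "payload": {
  "moves": [
    [30,0,-10,0],
    [65,0,-20,0],
    [100,0,-30,0],
    [135,0,-30,0],
    [165,0,-30,0],
    [185,0,-30,0],
    [200,0,-30,0],
    [200,0,-30,0],
    [200,0,-30,0],
    [200,0,-30,0]
  ]
}}

```text
time_s: 32.48
ee_pos: [0.4408, -0.1791, 0.194]
tcp_rot: [-179.9, 1.2, 175.2]
wrist_force: [1.2, 0.1, 0.1]
grip_width: 0.0523
```

```bash
python3 go.py; python3 - <<'E'
from fit import *
ims={c:snap(c,'f_'+c,(130,130,450,310) if c=='scene' else (140,110,420,270),2.5) for c in('top','scene')}
Z=.004
for k,g,T in(('fan',(.613,-.005,.14),(.612,-.008,7.9)),('wh',(.612,.194,.03),(.605,.23,1.7)),('bl',(.61,.268,.03),(.605,.23,1.7)),('fin',(.635,-.267,-.08),(.638,-.231,-4.8)),('shi',(.641,-.195,-.08),(.638,-.231,-4.8))):
    x,y,a,f=fit(k,ims,g,dz=Z);t=np.radians(T[2]);d=np.array([x-T[0],y-T[1]])
    print(k,np.round([x,y,a,f],3),'in tray',np.round([d@[np.cos(t),np.sin(t)],d@[-np.sin(t),np.cos(t)]],3))
E
```

```text
32.48 [ 0.4408 -0.1791  0.194 ] [-179.9    1.2  175.2] [1.2 0.1 0.1] 0.0523 [ -30.   19.  101.    0.   59. -115.]
fan [ 6.1400e-01 -4.0000e-03  9.7736e+01  4.0100e-01] in tray [0.002 0.004]
wh [ 0.61   0.196 -5.004  0.316] in tray [ 0.004 -0.034]
bl [ 0.61   0.269 -4.098  0.231] in tray [0.006 0.039]
fin [ 0.634 -0.266 -3.792  0.406] in tray [-0.001 -0.036]
shi [ 0.606 -0.202 14.531  0.698] in tray [-0.034  0.027]
```

View pics/f_scene.png

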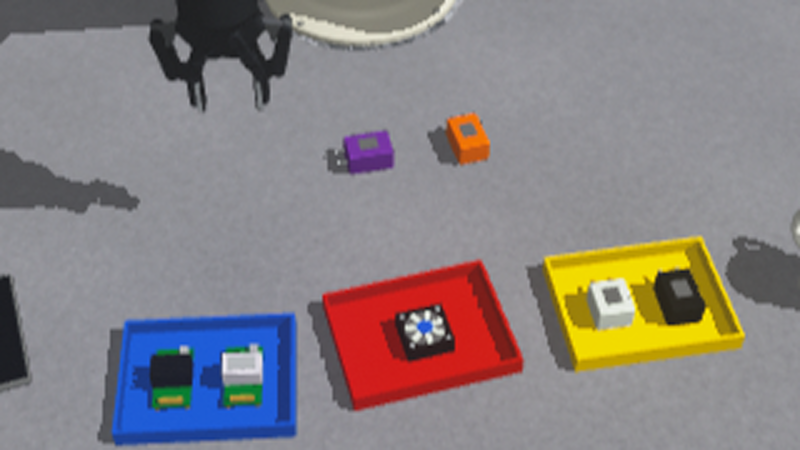

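View pics/f_top.png

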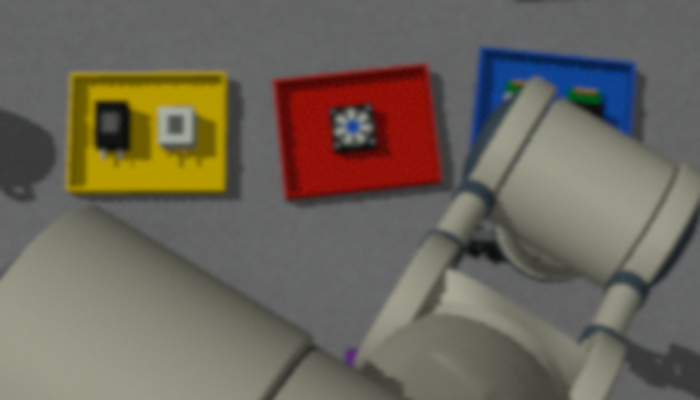

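Scene view: finned board (172,378) and shielded board (243,376) lie flat in blue. The fan (425,330) lies flat in red, and white (610,303) and black (680,296) lie flat in yellow. Everything is clear of the rims and the arm is well away. The shielded board's fit is off only because the arm hides it in the top view. Handing in.

```bash
python3 -c "
from rig import r
print(r.close_job())"
```

```text
the job is handed in; nothing more can be done
None
```

All five things are in their trays: both boards in blue, both adapters in yellow and the fan in red. I handed the job in at about 32.5 s; the close-out gave no verdict.

- **Positions:** the last pictures show everything upright, flat and clear of the rims, with the arm well away. Measured centres in the tray frames (x, y in mm) are below; the inner limits are ±65 and ±85.

| Thing | Tray | x | y |
|---|---|---|---|
| Fan | Red | 2 | 4 |
| White adapter | Yellow | 4 | -34 |
| Black adapter | Yellow | 6 | 39 |
| Finned board | Blue | -1 | -36 |

- **A check that disagreed:** the final fit for the shielded board was unreliable (mismatch 0.70), because the arm hid it in the top view. For that board I relied on the scene picture and its release position, about (0, +36) mm in the blue tray.
- **Fit quality:** the final fits for the other four were looser than the good early ones (mismatch 0.23–0.41).
- **Forces:** the gripper's wrist force rose to about 13 N while closing on things, well under the limit.
- **Left alone:** the orange and purple look-alikes, the mug and the phone were never approached. I did not measure them again at the end.

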